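# Take the spatula from the sloping tool block and hold it ready over the crucible

### The job

Draw the spatula (the long tool with the wooden grip) out of the sloping tool block, turn it upright with its blade pointing straight down, and hold it still with the blade tip a few centimetres above the middle of the crucible's open mouth, not dipping in. Finish while still holding it there in the gripper: do not put it down or let go. Leave the marker pen and screwdriver in the block, and do not move the crucible or stopwatch.

Things in the scene. Friction and masses are not known exactly. Their poses are not given: they have to be found in the camera images.
- spatula: steel spatula with wooden grip, 193 mm long, 30 g, leaning blade down in a slot of the block. Origin at mid-length on its underside; +y along it to the end of the grip, x across its width, z its thickness. Grip y = 7 to 97 mm, 16 mm wide, z = 0 to 15; blade and shank y = -97 to 7, up to 17 mm wide, 8 thick. Loose in the slot: its lean may be some degrees off the slot's
- handle_mid (a point): point inside the wooden grip where it is well gripped across its width (spatula frame y = 70, z = 7.5 mm), 167 mm from the blade tip and 27 mm from the end of the grip
- blade_tip (a point): the lower end of the spatula's blade (spatula frame y = -97, z = 4 mm)
- tool_block: fixed light wooden block, 125 (x) by 200 mm (y), 130 mm high; its base reaches from x = -20 to 105 mm, origin on the underside. Three slots at y = -70, 0, 70 mm lean 35 degrees from vertical, tops to the block's -x (towards the robot). Which tool is in which slot varies. Slots are 21 mm square, 70 mm deep along the slope
- crucible: loose porcelain crucible standing on the bench, open upward, 44 mm across the rim, 32 mm high, 30 g; origin at the centre of its underside, z up
- crucible_mouth (a point): centre of the crucible's open mouth, level with its rim
- marker: felt marker pen, 140 mm long, 17 mm thick, standing in another slot, its upper end about 70 mm beyond the slot mouth; +y of its frame points up along it, origin 97 mm from its lower end, on its underside; stays there
- screwdriver: screwdriver, 190 mm long, leaning blade down in another slot, its smooth plastic handle (25 mm thick, upper 95 mm) uppermost; +y of its frame points up along it, origin at mid-length on its underside; stays there
- stopwatch: stopwatch lying face up, 73 x 62 x 18 mm, in front of the work; origin under its centre; stays there
- slot_mouth (a point): middle of the centre slot's mouth in the block's sloping top, about 80 mm above the bench; the other two mouths are 70 mm to either side along the block's y. A wooden tongue 16 mm wide under each tool goes on 67 mm up the slope beyond the mouths; the upper 55 mm of the spatula's grip is beyond its tongue, free on all sides

How it is judged (in metres and radians):
On the way:
1. the gripped spatula is drawn up until its blade tip is above the slot's mouth (75 mm over the bench) (contact force between spatula and the fingers above 1 N and height (world z) of blade_tip above 0.075 m), for 0.1 s.
At the end, for the whole second after the job is handed in: Gripped (over 1 N), at rest, upright blade down within 0.22 rad, touching no block, crucible, marker or screwdriver; blade tip within 15 mm sideways of the crucible's mouth centre, 12-93 mm above its rim; crucible, stopwatch moved under 20 mm, marker, screwdriver under 25 mm (contact force between spatula and the fingers above 1 N and angle between spatula's own y axis and vertical below 0.22 rad and horizontal distance between blade_tip and crucible_mouth below 0.015 m and height (world z) of blade_tip between 0.044 and 0.125 m and linear speed of spatula below 0.03 m/s and contact force between spatula and tool_block below 0.05 N and contact force between spatula and crucible below 0.05 N and contact force between spatula and marker below 0.05 N and contact force between spatula and screwdriver below 0.05 N and distance of each of crucible, stopwatch from where it was at the start of the episode below 0.02 m and distance of each of marker, screwdriver from where it was at the start of the episode below 0.025 m); the arm keeps its last pose, push and grip.
It fails at once if the crucible or stopwatch is shifted by 20 mm, or the marker or screwdriver by 25 mm (not (distance of each of crucible, stopwatch from where it was at the start of the episode below 0.02 m and distance of each of marker, screwdriver from where it was at the start of the episode below 0.025 m)).
It also fails if it takes over 48 s, if anything falls off the work surface, if the arm or the gripper's body presses on something with over 40 N, if the wrist force passes 120 N, or if a joint passes its speed limit or range.

### The arm

A 6-joint arm with a two-finger parallel gripper is mounted at the origin on a cart in front of the work surface, level with it; the furniture and walls round the work are solid. World frame = base frame: x ahead of the robot, y to its left, z up, the work surface at z = 0. Lengths are in mm, angles in rad, forces in N, time in s.
With the tool pointing down it reaches from about 350 to 775 mm from the base axis. Payload 7.3 kg.
Tool frame: the origin (TCP) lies at the very end of the fingers, on their centre line; the grasp point (between the pads) lies 19 mm behind it; z points along the fingers, y is the direction in which the jaws open and shut (so a half turn about z gives the same grasp; the last joint's range is limited). The gripper opens to 92 mm and grips with 3 to 60 N. Pads are 19 mm wide; open, the fingers measure 130 mm over their backs; the gripper's body (75 mm by 190 mm) begins 47 mm behind the grasp point.
Start: joints at [-1.409, 0.342, 1.524, -0, 1.275, -0.146], TCP at [159.078, -500.339, 226.741] pointing down, gripper open.
Joint ranges: [-2.53, 2.53], [-0.77, 2.02], [0.04, 2.7], [-1, 4.14], [0.28, 2.66], [-3.11, 3.11]. Speed limits (rad/s): [2.57, 2.57, 3.14, 3.14, 3.14, 3.14].

### API

Orientations are given as [roll, pitch, yaw] about the fixed x, y, z axes, in that order (R = Rz(yaw) Ry(pitch) Rx(roll)).
In Python, from plant import bot gives the robot as it stands.
- The arm moves only by the tool arm_command, never from a script. Its argument "targets" is a list of rows, each an object of numbers: "x", "y", "z": the shift along the world's x, y, z in cm; "roll": the turn about the world's z in rad. In form: [{"x": .., "y": .., "z": .., "roll": ..}, ...]. A call has 1 to 8 rows; each row is the pose to reach, as a shift and turn from the pose commanded when the call began; what a row does not reach only later rows make up. A row lasts 1/12 s, in which the tool goes at most 41.7 mm and 7.16 degrees, less where a joint would pass 70% of its speed; a pose out of reach is approached as far as the arm can. A call with a gripper value outside its range is refused whole. "fingers" is the opening, from 0 (shut) to 1 (fully open), set as the call begins (left out, the last holds). The fingers move at their own pace and stop on an object; the grip force is fixed at half the most. Time passes only in rows, so rows that repeat a pose let the fingers close. It gives the time, the measured TCP pose, the force and the opening at its end, in the units of the state.
- bot.get_obs(): the state, without advancing time (a new reading comes with each control period).
- bot.capture(name): name is "scene" or "top"; returns a dict with "img" (420x560x3 uint8, blue, green, red), "fx", "fy", "cx", "cy" (pixels), "k1" (the pictures are not rectified: a ray, as slopes to the right and down, at radius r is drawn at 1 + k1 r^2 times it, then the intrinsics apply), "position" and "rotation" of the camera in the world. Camera axes: x right, y down, z forward; pixel columns grow to the right and rows downward; lengths in mm; the calibration is good to about 2 mm. A picture is of the moment at which its call begins. There is no depth.
- bot.close_job(): hands the job in, once; it reports no verdict.
The state is a dict: "time": time; "joint_positions": joint angles; "dq": joint speeds; "tau": joint torques, N m; "tool_pos": TCP position; "tcp_rot": TCP orientation; "contact_force": force on the tool from outside, world axes, zero at the start; "moment": the same for the moment, N m; "grip_width": finger opening in mm.
Only numpy, scipy, OpenCV 4.12 (cv2) and the standard library are available. Lean on these libraries where they do the work, as an engineer would, in place of code of your own. Each camera call takes 0.05 s, during which the arm holds its last target.

## Working session

There is one attempt and no reset: what is moved stays moved. The work goes in short steps, Python scripts to look and compute and a tool call to move; the robot and the scene stay as the last step left them, time stands still between calls to the robot, and variables do not carry over. Pictures are saved under pics/ and viewed, and the job is handed in when it is done.

Besides the shell and the picture viewer there is one more tool, called after ">>>" as a command line: name --argument value ..., lists and objects as JSON in quotes. arm_command: Moves the arm, as the interface text tells. Its arguments: {"type":"object","properties":{"targets":{"type":"array","items":{"type":"object","properties":{"x":{"type":"number"},"y":{"type":"number"},"z":{"type":"number"},"roll":{"type":"number"}}}},"fingers":{"type":"number"}},"required":["targets"]}

```bash
ls; mkdir -p pics; python3 - <<'E'
from plant import bot
import cv2
o=bot.get_obs();print({k:o[k] for k in o})
for n in("scene","top"):
    c=bot.capture(n);cv2.imwrite(f"pics/{n}0.png",c["img"])
    print(n,{k:c[k] for k in c if k!="img"})
E
```

```text
pics
{'time': 0.0, 'joint_positions': array([-1.40898058e+00,  3.42688554e-01,  1.52499089e+00,  2.79233191e-05,
        1.27540632e+00, -1.46013699e-01]), 'dq': array([-0.00058943, -0.00042778, -0.00035777,  0.0001388 , -0.00044475,
        0.00095696]), 'tau': array([ 6.37539506e-05, -4.31239700e+01, -2.44218099e+01,  7.16726203e-02,
        5.60436677e-02, -1.22687366e-04]), 'tool_pos': array([ 159.02814435, -499.91876603,  226.0718175 ]), 'tcp_rot': array([-3.14011931e+00, -2.43659113e-04,  3.07821121e-01]), 'contact_force': array([ 0.5717446 , -0.06479937, -0.72030146]), 'moment': array([ 0.01777302, -0.01523894, -0.03456836]), 'grip_width': 91.77974673405627}
scene {'fx': 394.2555804749, 'fy': 394.2555804749, 'cx': 281.68046437227656, 'cy': 213.05042197295907, 'k1': -0.11024115034722037, 'position': array([288.59542469, 409.51715124, 729.93752633]), 'rotation': array([-2.38637364,  0.00301223, -2.62358558])}
top {'fx': 483.1908693498444, 'fy': 483.1908693498444, 'cx': 284.3952179043381, 'cy': 208.34499593683972, 'k1': -0.12358319885274131, 'position': array([ 488.95327568, -103.26647173,  977.08825071]), 'rotation': array([-3.03183235, -0.01726293, -1.5937754 ])}
```

View pics/scene0.png

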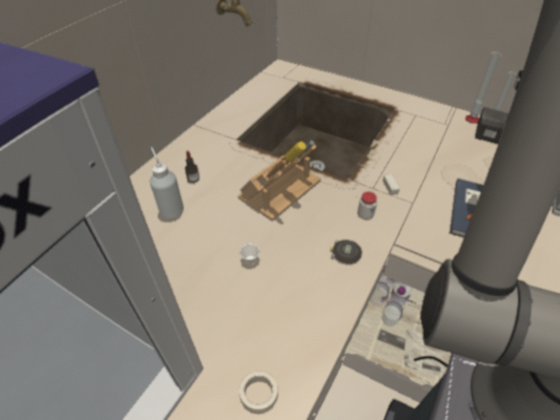

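View pics/top0.png

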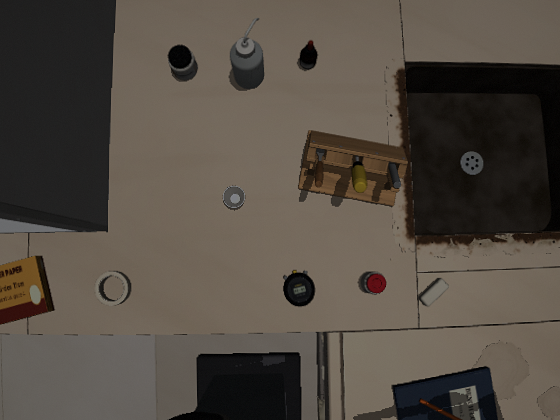

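```bash
python3 - <<'E'
import cv2
a=cv2.imread("pics/top0.png");b=cv2.imread("pics/scene0.png")
def crop(i,x,y,w,h,f,n):
    c=cv2.resize(i[y:y+h,x:x+w],None,fx=f,fy=f,interpolation=cv2.INTER_CUBIC)
    c=cv2.convertScaleAbs(c,alpha=1.5,beta=15)
    for k in range(0,w,10):
        cv2.line(c,(k*f,0),(k*f,6),(0,0,255),1)
        if k%20==0: cv2.putText(c,str(x+k),(k*f,16),0,.35,(0,0,255))
    for k in range(0,h,10):
        cv2.line(c,(0,k*f),(6,k*f),(0,0,255),1)
        if k%20==0:cv2.putText(c,str(y+k),(8,k*f+4),0,.35,(0,0,255))
    cv2.imwrite("pics/"+n,c)
crop(a,290,120,125,95,6,"t1.png");crop(b,225,130,110,95,7,"s1.png");crop(a,215,180,40,35,12,"t2.png");crop(b,230,235,40,40,12,"s2.png")
E
```

```text
(no output)
```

View pics/t1.png

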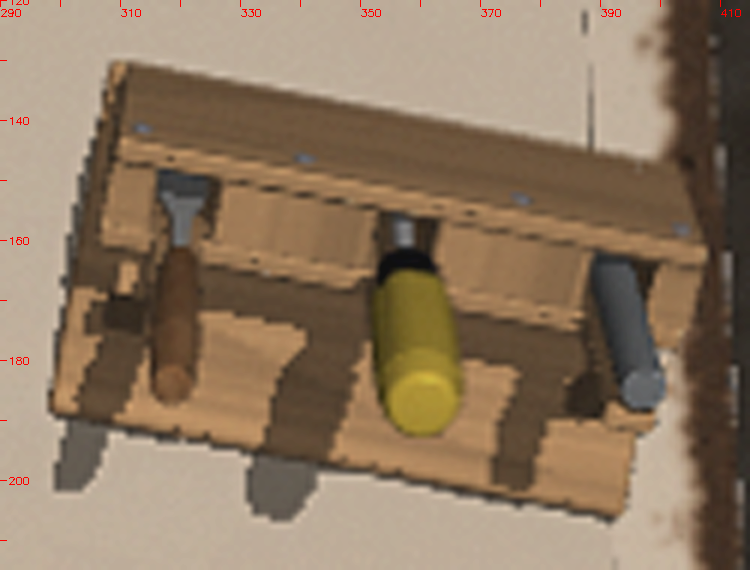

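View pics/s1.png

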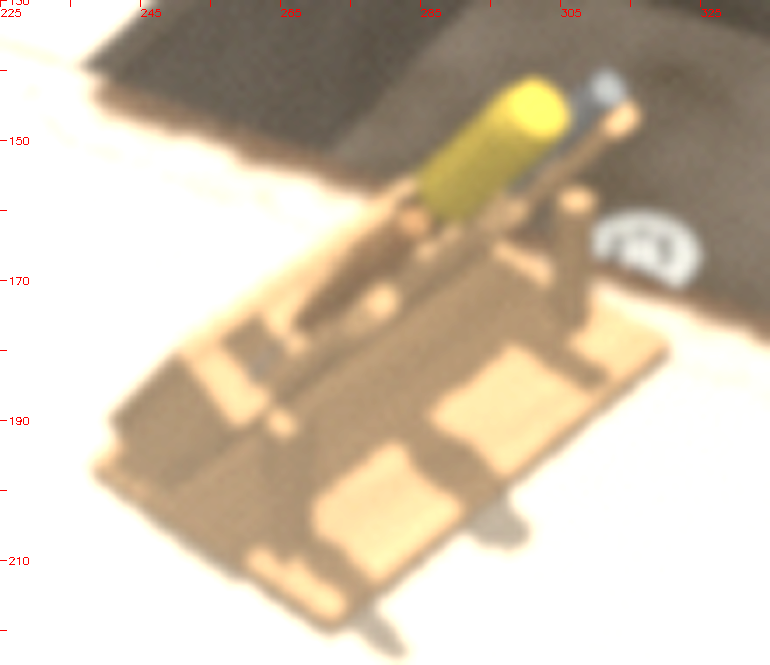

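View pics/t2.png

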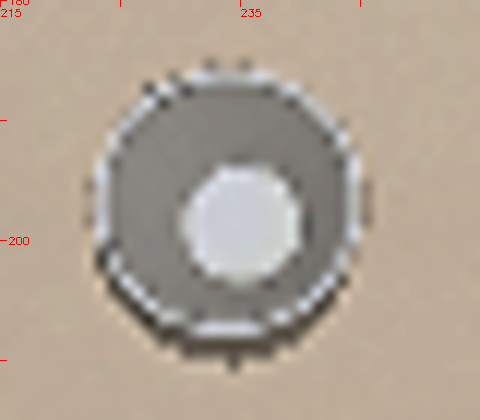

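View pics/s2.png

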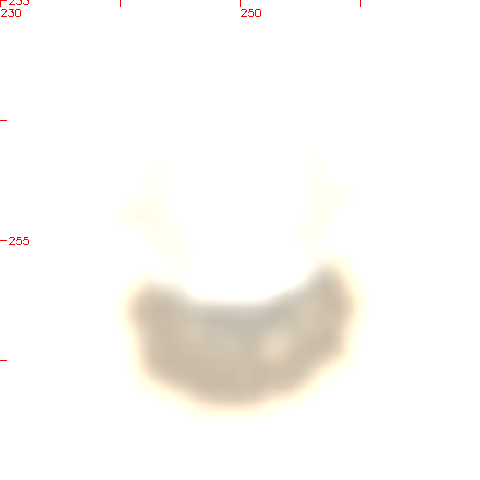

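```bash
cat > h.py <<'E'
import numpy as np,cv2
from scipy.spatial.transform import Rotation as R
from scipy.optimize import least_squares
C={"scene":dict(f=394.2555804749,c=(281.68046,213.05042),k1=-0.11024115,p=[288.59542469, 409.51715124, 729.93752633],r=[-2.38637364,  0.00301223, -2.62358558]),
"top":dict(f=483.19086935,c=(284.39521790,208.34499594),k1=-0.12358319885,p=[488.95327568, -103.26647173,  977.08825071],r=[-3.03183235, -0.01726293, -1.5937754 ])}
def proj(n,X):
    c=C[n];v=R.from_euler('xyz',c['r']).as_matrix().T@(np.array(X,float)-c['p']);s=v[:2]/v[2];s=s*(1+c['k1']*(s@s));return s*c['f']+c['c']
def atz(n,uv,z):
    return least_squares(lambda q:proj(n,[q[0],q[1],z])-uv,[500,0]).x
def tri(t,s):
    r=least_squares(lambda X:np.r_[proj("top",X)-t,proj("scene",X)-s],[500,-100,80]);return r.x,np.sqrt((r.fun**2).mean())
E
python3 - <<'E'
from h import *
np.set_printoptions(precision=1,suppress=True)
a=tri((318.8,184.2),(284,161.4));b=tri((320.5,161.7),(267.9,176.4));print("gripend",a,"\nshank",b)
d=a[0]-b[0];print(np.linalg.norm(d),np.degrees(np.arccos(d[2]/np.linalg.norm(d))),np.degrees(np.arctan2(d[1],d[0])))
for n,t,s in(("fl",(298.3,188.7),(272,220)),("fr",(392.5,206.7),(320.4,180.3)),("screwtop",(360,187),(302,145.5)),("markertop",(397,184.8),(311.5,142.5))):print(n,tri(t,s),atz("top",t,0),atz("scene",s,0))
print("cruc",atz("top",(234.2,196.8),32),atz("top",(234.3,198.3),2))
print("stopw",atz("top",(299,289),18))
E
```

```text
gripend (array([ 616.8, -177.1,  180.4]), np.float64(0.5382300440018383)) 
shank (array([ 669.7, -189. ,  105. ]), np.float64(0.00876663476267756))
92.90049702769055 35.71043904635421 167.2823668043802
fl (array([ 636.5, -151.3,    3.8]), np.float64(0.44267962527791077)) [ 636. -152.] [ 640.  -153.7]
fr (array([ 595.6, -343.6,    4.1]), np.float64(0.461568871387226)) [ 594.9 -345. ] [ 599.2 -347.1]
screwtop (array([ 610. , -246.4,  180.8]), np.float64(0.18256254277240413)) [ 637.1 -279.1] [ 716.8 -462.2]
markertop (array([ 619.6, -320.6,  137.9]), np.float64(0.35394220405374743)) [ 640.3 -356.7] [ 698.4 -490.2]
cruc [617.7 -23.5] [618.7 -21.1]
stopw [ 433.9 -147.3]
```

>>> arm_command --targets '[{"x":4,"y":2.7,"z":0.4,"roll":-0.07},{"x":7,"y":4.7,"z":0.8,"roll":-0.14},{"x":10,"y":6.8,"z":1.2,"roll":-0.2},{"x":13,"y":8.8,"z":1.6,"roll":-0.26},{"x":16,"y":10.8,"z":2,"roll":-0.32},{"x":19,"y":12.8,"z":2.3,"roll":-0.38},{"x":22,"y":14.9,"z":2.3,"roll":-0.45},{"x":25,"y":16.9,"z":2.3,"roll":-0.525}]' --fingers 0.5

```text
time: 0.77
tool_pos: [410.3, -329.9, 249.7]
tcp_rot: [-3.142, 0.0, -0.221]
contact_force: [0.5, -1.3, -0.4]
grip_width: 46.9
```

>>> arm_command --targets '[{"x":3.3,"y":2.2,"z":0},{"x":6.5,"y":4.4,"z":0},{"x":9.7,"y":6.6,"z":0},{"x":12.9,"y":8.7,"z":0},{"x":16.1,"y":10.9,"z":0},{"x":19.2,"y":13,"z":0},{"x":22.3,"y":15.1,"z":0},{"x":22.3,"y":15.1,"z":0}]'

```text
$.targets[0]: bad value
```

```bash
cat > look.py <<'E'
import sys,cv2
from plant import bot
def crop(i,x,y,w,h,f,n,al=1.3):
    c=cv2.resize(i[y:y+h,x:x+w],None,fx=f,fy=f,interpolation=cv2.INTER_CUBIC)
    c=cv2.convertScaleAbs(c,alpha=al,beta=5)
    for k in range(0,w,10):
        cv2.line(c,(k*f,0),(k*f,6),(0,0,255),1)
        if k%20==0: cv2.putText(c,str(x+k),(k*f,16),0,.35,(0,0,255))
    for k in range(0,h,10):
        cv2.line(c,(0,k*f),(6,k*f),(0,0,255),1)
        if k%20==0:cv2.putText(c,str(y+k),(8,k*f+4),0,.35,(0,0,255))
    cv2.imwrite("pics/"+n,c)
E
python3 - <<'E'
from look import *
o=bot.get_obs();print(o["tool_pos"],o["tcp_rot"],o["joint_positions"])
a=bot.capture("top")["img"];b=bot.capture("scene")["img"]
crop(a,260,110,160,120,5,"t3.png");crop(b,215,90,130,140,4,"s3.png",1.1)
E
```

```text
[ 410.28870589 -329.88017673  249.71413439] [-3.14156221e+00  2.09557206e-04 -2.20552365e-01] [-8.22765097e-01  3.27635498e-01  1.48030743e+00 -9.63062280e-05
  1.33383966e+00  9.68606214e-01]
```

View pics/s3.png

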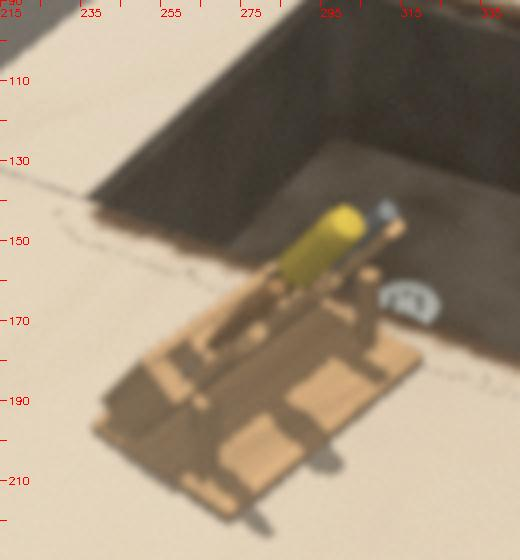

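View pics/t3.png

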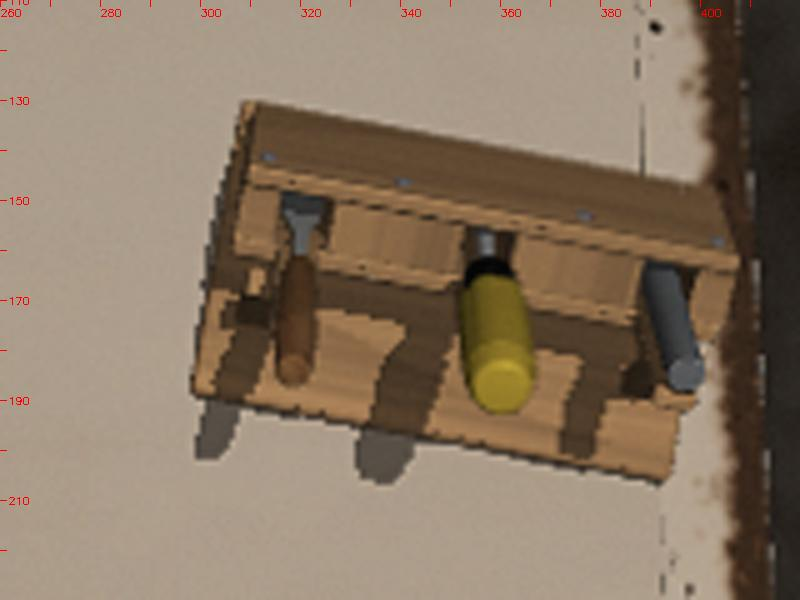

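Needs every field. Same move with roll 0.

>>> arm_command --targets '[{"x":3.3,"y":2.2,"z":0,"roll":0},{"x":6.5,"y":4.4,"z":0,"roll":0},{"x":9.7,"y":6.6,"z":0,"roll":0},{"x":12.9,"y":8.7,"z":0,"roll":0},{"x":16.1,"y":10.9,"z":0,"roll":0},{"x":19.2,"y":13,"z":0,"roll":0},{"x":22.3,"y":15.1,"z":0,"roll":0},{"x":22.3,"y":15.1,"z":0,"roll":0}]'

```text
time: 1.53
tool_pos: [635.7, -176.3, 247.9]
tcp_rot: [-3.139, 0.0, -0.212]
contact_force: [-0.4, 0.3, -0.8]
grip_width: 45.8
```

```bash
python3 - <<'E'
from look import *
o=bot.get_obs();print(o["tool_pos"],o["tcp_rot"],o["joint_positions"])
a=bot.capture("top")["img"];b=bot.capture("scene")["img"]
crop(a,260,110,160,120,5,"t3.png");crop(b,215,90,130,140,4,"s3.png",1.1)
E
```

```text
[ 635.68628287 -176.30820113  247.87645213] [-3.13938683e+00  3.84283483e-04 -2.11612814e-01] [-0.38764588  0.58851827  1.06573688  0.00211166  1.48810233  1.39458846]
```

View pics/s3.png

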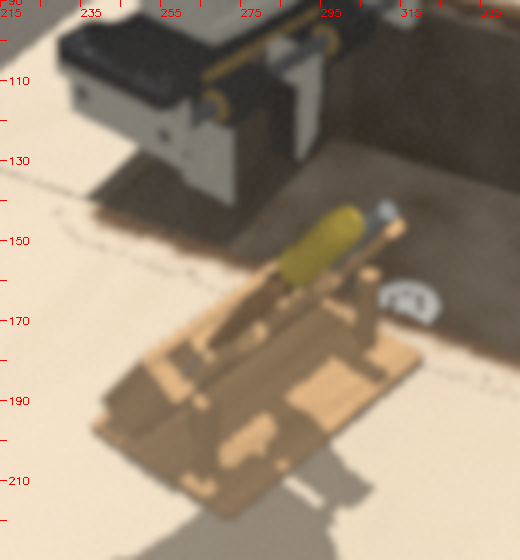

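View pics/t3.png

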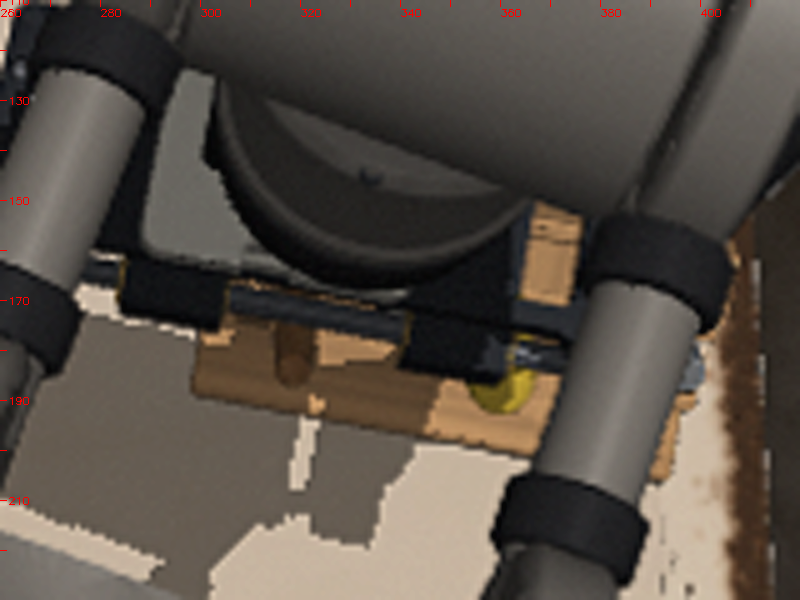

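```bash
python3 - <<'E'
from h import *
from plant import bot
o=bot.get_obs();p=o["tool_pos"];print(p,o["tcp_rot"],o["time"])
y=o["tcp_rot"][2];j=np.array([-np.sin(y),np.cos(y),0]);t=np.array([np.cos(y),np.sin(y),0])
for s in(23,42,-23,-42):
  for q in(-9.5,9.5): print(s,q,proj("scene",p+j*s+t*q))
E
```

```text
[ 632.25264604 -179.82004367  248.33036182] [ 3.14139121e+00  2.25932442e-03 -2.14612523e-01] 1.6333
23 -9.5 [275.00709997 139.86725719]
23 9.5 [268.24522587 136.22729685]
42 -9.5 [268.62456649 144.06168336]
42 9.5 [261.85255372 140.33167838]
-23 -9.5 [289.82199578 130.1565452 ]
-23 9.5 [283.09475923 126.72075258]
-42 -9.5 [295.68831478 126.32115976]
-42 9.5 [288.97912658 122.96432983]
```

>>> arm_command --targets '[{"x":0,"y":0,"z":-1.5,"roll":0},{"x":0,"y":0,"z":-3,"roll":0},{"x":0,"y":0,"z":-5,"roll":0},{"x":0,"y":0,"z":-7,"roll":0},{"x":0,"y":0,"z":-9,"roll":0},{"x":0,"y":0,"z":-10.5,"roll":0},{"x":0,"y":0,"z":-11.2,"roll":0},{"x":0,"y":0,"z":-11.2,"roll":0}]'

```text
time: 2.3
tool_pos: [630.2, -181.3, 136.1]
tcp_rot: [-3.141, 0.004, -0.219]
contact_force: [-0.3, 0.4, -0.1]
grip_width: 45.9
```

```bash
python3 - <<'E'
from look import *
b=bot.capture("scene")["img"]
o=bot.get_obs();print(o["tool_pos"],o["tcp_rot"],o["contact_force"])
crop(b,215,90,130,130,4,"s4.png",1.1)
E
```

```text
[ 631.13029124 -181.38253822  137.615119  ] [ 3.14149453e+00  1.25817508e-03 -2.18452654e-01] [-0.31673374  0.85181664  0.89324322]
```

View pics/s4.png

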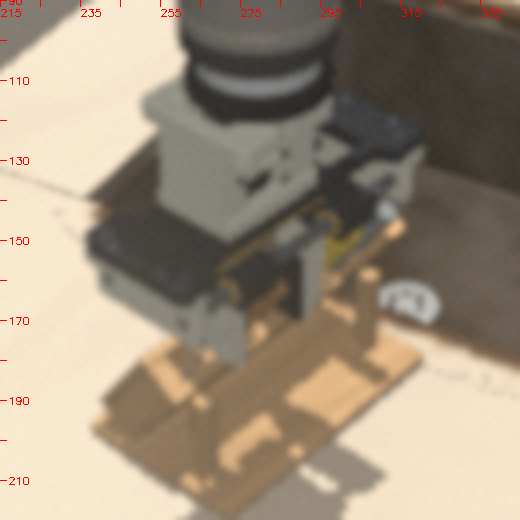

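>>> arm_command --targets '[{"x":0,"y":0,"z":0,"roll":0},{"x":0,"y":0,"z":0,"roll":0},{"x":0,"y":0,"z":0,"roll":0},{"x":0,"y":0,"z":0,"roll":0},{"x":0,"y":0,"z":0,"roll":0},{"x":0,"y":0,"z":0,"roll":0}]' --fingers 0

```text
time: 2.85
tool_pos: [632.2, -180.3, 138.1]
tcp_rot: [3.141, -0.0, -0.217]
contact_force: [0.4, -1.0, 2.3]
grip_width: 13.7
```

>>> arm_command --targets '[{"x":-0.28,"y":0.06,"z":0.41,"roll":0},{"x":-0.56,"y":0.12,"z":0.82,"roll":0},{"x":-0.84,"y":0.18,"z":1.23,"roll":0},{"x":-1.12,"y":0.24,"z":1.64,"roll":0},{"x":-1.4,"y":0.3,"z":2.05,"roll":0},{"x":-1.68,"y":0.36,"z":2.46,"roll":0},{"x":-1.68,"y":0.36,"z":2.46,"roll":0}]'

```text
time: 3.43
tool_pos: [615.1, -176.8, 163.7]
tcp_rot: [3.141, -0.001, -0.217]
contact_force: [0.0, -0.8, 0.4]
grip_width: 13.5
```

```bash
python3 - <<'E'
from look import *
b=bot.capture("scene")["img"]
o=bot.get_obs();print(o["tool_pos"],o["contact_force"],o["moment"],o["grip_width"])
crop(b,215,90,130,130,4,"s5.png",1.1)
E
```

```text
[ 615.26135984 -176.79131353  163.16301048] [ 1.0440306  -0.8969811  -1.61172496] [ 0.02751023 -0.01483477  0.04227854] 13.501833641369402
```

View pics/s5.png

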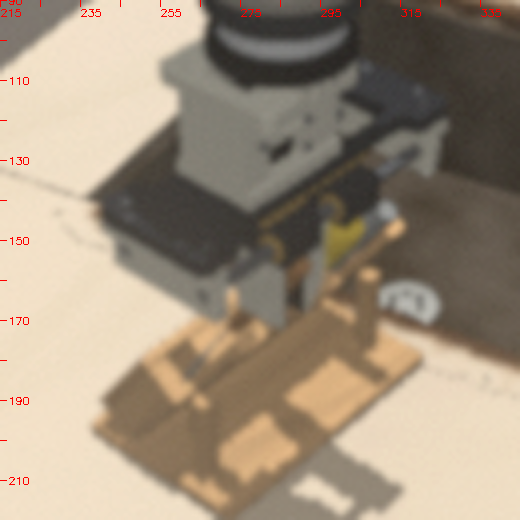

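>>> arm_command --targets '[{"x":-0.56,"y":0.12,"z":0.82,"roll":0},{"x":-1.12,"y":0.24,"z":1.64,"roll":0},{"x":-1.68,"y":0.36,"z":2.46,"roll":0},{"x":-2.24,"y":0.48,"z":3.28,"roll":0},{"x":-2.8,"y":0.6,"z":4.1,"roll":0},{"x":-3.36,"y":0.71,"z":4.91,"roll":0},{"x":-3.93,"y":0.83,"z":5.73,"roll":0},{"x":-3.93,"y":0.83,"z":5.73,"roll":0}]'

```text
time: 4.15
tool_pos: [575.8, -168.5, 222.2]
tcp_rot: [3.141, -0.003, -0.217]
contact_force: [0.5, -0.7, -0.5]
grip_width: 13.7
```

```bash
python3 - <<'E'
from look import *
b=bot.capture("scene")["img"];a=bot.capture("top")["img"]
o=bot.get_obs();print(o["tool_pos"],o["contact_force"],o["moment"],o["grip_width"])
crop(b,215,70,150,150,4,"s6.png",1.1);crop(a,260,110,160,120,5,"t6.png")
E
```

```text
[ 575.97098207 -168.50667113  220.21454899] [-0.70157271 -0.49264142  0.09863328] [ 0.02856588  0.03250933 -0.00526271] 13.56939110438309
```

View pics/s6.png

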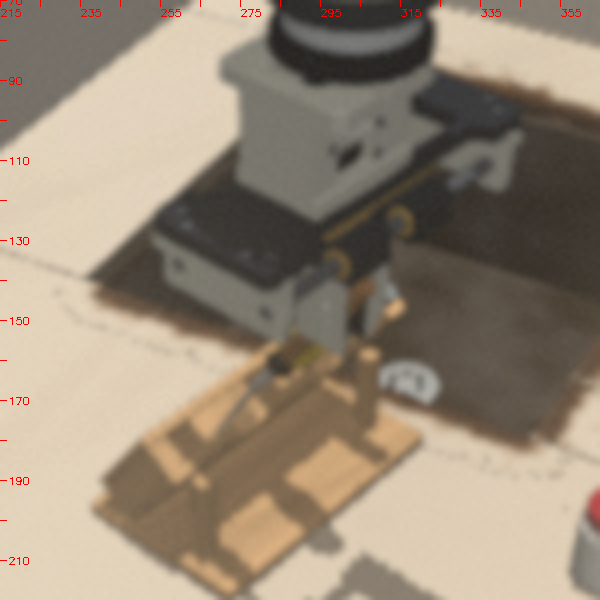

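View pics/t6.png

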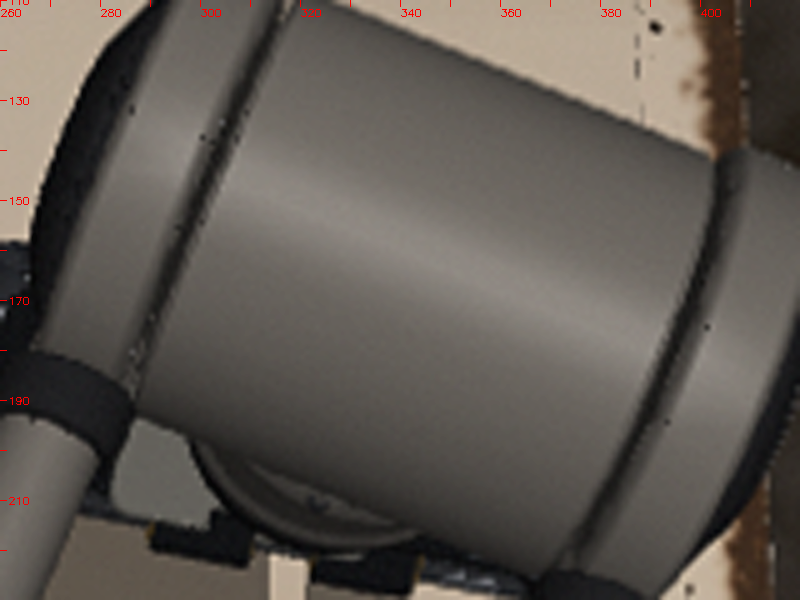

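```bash
python3 - <<'E'
from h import *
g=np.array([576,-168.5,239.5])
for l in(0,10,20,25,30,35,40):
  a=np.radians(l);u=np.array([-np.sin(a)*.976,np.sin(a)*.217,np.cos(a)])
  print(l,proj("scene",g-60*u),proj("scene",g-167*u),g-167*u)
E
```

```text
0 [299.51252223 170.03943315] [298.16241609 205.03853326] [ 576.  -168.5   72.5]
10 [295.83552165 167.60075935] [288.87272449 198.42080469] [ 604.30326377 -174.79283631   75.03710525]
20 [292.31829976 164.60888856] [280.06942324 190.62163297] [ 631.7465472  -180.89446797   82.57133233]
25 [290.64705938 162.93051025] [275.89527279 186.33102443] [ 644.88339572 -183.81526319   88.14659956]
30 [289.04795157 161.14490251] [271.89556884 181.80714323] [ 657.496      -186.6195       94.87375757]
35 [287.53088669 159.26346614] [268.08685395 177.07049597] [ 669.48837051 -189.28583648  102.7016086 ]
40 [286.10535035 157.2980469 ] [264.48539124 172.1416901 ] [ 680.76923808 -191.79398019  111.570578  ]
```

```bash
python3 - <<'E'
from h import *
import cv2
xb=np.array([.978,-.208,0]);yb=np.array([.208,.978,0]);o=np.array([636.0,-151.8,0])+20*xb-100*yb
print(o)
for n,x,y,f,fn in(("scene",225,130,7,"s1"),("top",290,120,6,"t1")):
  im=cv2.imread(f"pics/{fn}.png")
  for yy in(100,-100):
   for p in((-20,0),(105,0),(105,130),(36,80),(0,54),(60,0),(60,80),(60,40)):
    q=proj(n,o+p[0]*xb+yy*yb+np.array([0,0,p[1]]));q=((q-[x,y])*f).astype(int)
    cv2.circle(im,tuple(map(int,q)),4,(255,0,0),-1);cv2.putText(im,f"{p[0]},{p[1]}",(int(q[0])+5,int(q[1])),0,.4,(255,0,0))
  cv2.imwrite(f"pics/{fn}b.png",im)
E
```

```text
[ 634.76 -253.76    0.  ]
```

View pics/s1b.png

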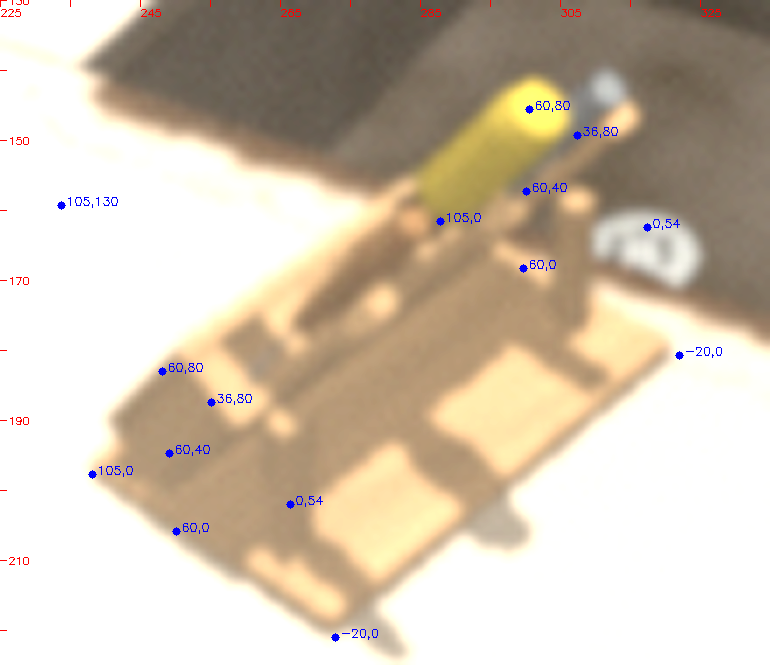

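View pics/t1b.png

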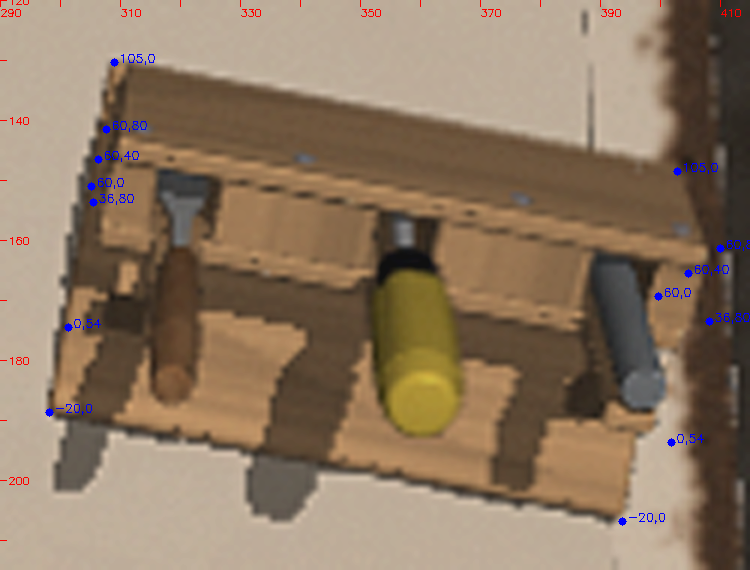

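```bash
python3 - <<'E'
from h import *
print("nozzle tip",tri((257,20),(155,150)))
print("bottle cap",tri((246,44),(160,168)))
print("small top",tri((311,42),(188,153)))
print("bottle base",atz("scene",(170,212),0),atz("scene",(193,180),0))
E
```

```text
nozzle tip (array([917.02053808, -79.14422669, 167.53834835]), np.float64(1.1151231051345352))
bottle cap (array([885.02070039, -56.72003801, 140.83267209]), np.float64(0.3625857254927274))
small top (array([ 912.06205984, -180.52875991,   89.3671482 ]), np.float64(0.15406558763519293))
bottle base [882.89001953 -47.92265753] [ 908.05751293 -174.56242895]
```

>>> arm_command --targets '[{"x":0,"y":0,"z":2,"roll":0},{"x":0,"y":1,"z":4.5,"roll":0},{"x":1.5,"y":2.5,"z":6.5,"roll":0},{"x":4,"y":4.5,"z":7,"roll":0},{"x":6.5,"y":6.5,"z":7,"roll":0},{"x":9,"y":8.5,"z":7,"roll":0},{"x":11.5,"y":10,"z":7,"roll":0},{"x":12.9,"y":10.8,"z":7,"roll":0}]'

```text
time: 4.92
tool_pos: [706.8, -57.9, 287.9]
tcp_rot: [-3.141, 0.001, -0.215]
contact_force: [1.2, -0.8, -0.6]
grip_width: 13.3
```

>>> arm_command --targets '[{"x":0,"y":0,"z":0,"roll":-0.12},{"x":0,"y":0,"z":0,"roll":-0.24},{"x":0,"y":0,"z":0,"roll":-0.36},{"x":0,"y":0,"z":0,"roll":-0.48},{"x":0,"y":0,"z":0,"roll":-0.6},{"x":0,"y":0,"z":0,"roll":-0.72},{"x":0,"y":0,"z":0,"roll":-0.84},{"x":0,"y":0,"z":0,"roll":-0.95}]'

```text
time: 5.58
tool_pos: [705.0, -60.4, 288.4]
tcp_rot: [3.14, 0.001, -1.173]
contact_force: [1.4, 0.1, -0.4]
grip_width: 13.4
```

>>> arm_command --targets '[{"x":0,"y":0,"z":0,"roll":-0.1},{"x":0,"y":0,"z":0,"roll":-0.2},{"x":0,"y":0,"z":0,"roll":-0.3},{"x":0,"y":0,"z":0,"roll":-0.333},{"x":0,"y":0,"z":0,"roll":-0.333}]'

```text
time: 6.0
tool_pos: [705.0, -60.4, 288.5]
tcp_rot: [3.14, 0.0, -1.501]
contact_force: [1.6, 0.2, -0.6]
grip_width: 13.3
```

```bash
python3 - <<'E'
from look import *
b=bot.capture("scene")["img"];a=bot.capture("top")["img"]
o=bot.get_obs();print(o["tool_pos"],o["tcp_rot"],o["joint_positions"],o["contact_force"],o["grip_width"])
crop(b,165,60,190,150,4,"s7.png",1.1);crop(a,210,90,160,120,5,"t7.png")
E
```

```text
[705.02404542 -60.42387747 288.78452896] [ 3.14039871e+00  3.45452741e-04 -1.49874711e+00] [-1.93684896e-01  6.88154128e-01  7.79144506e-01  1.98848105e-05
  1.67553678e+00  2.87586040e+00] [ 0.50558927 -0.54940678  0.157071  ] 13.402833375162675
```

View pics/s7.png

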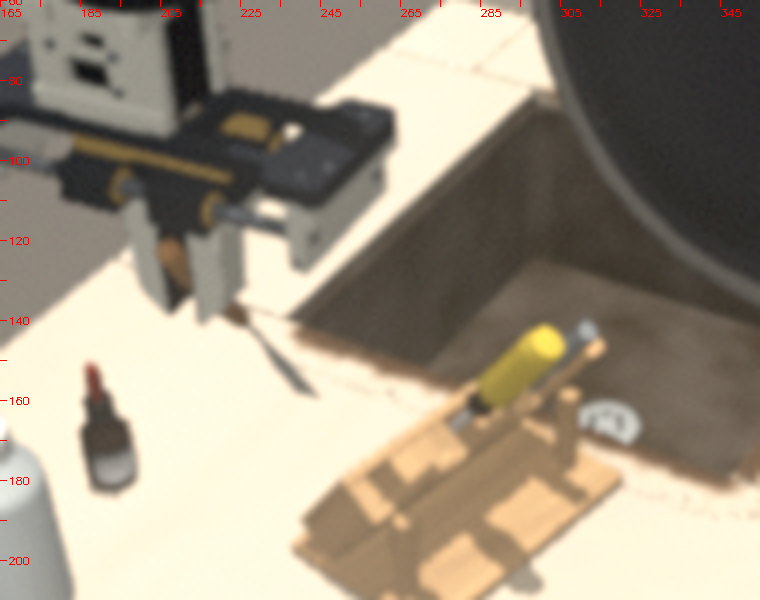

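View pics/t7.png

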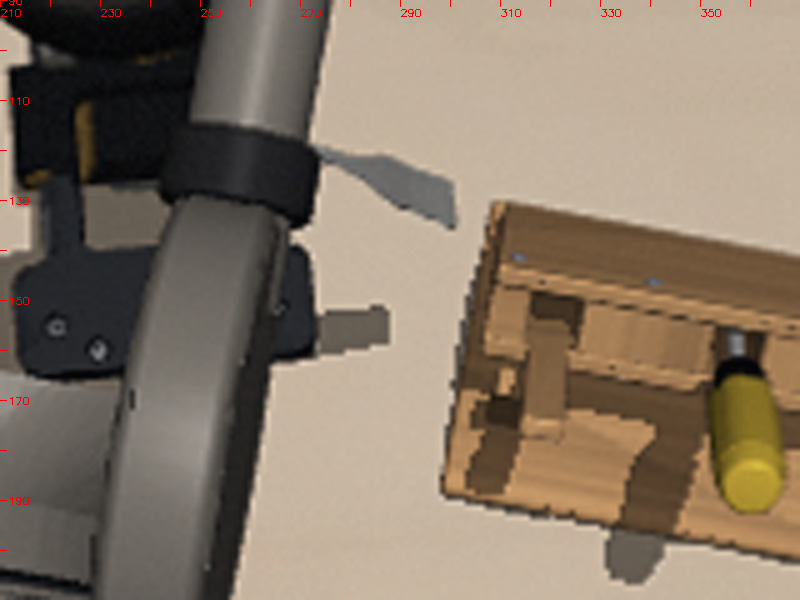

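```bash
python3 - <<'E'
from h import *
G=np.array([705,-60.4,307.7])
for t,s in(((300,132),(243,158)),):
  T,e=tri(t,s);d=T-G;print(T,e,d,np.linalg.norm(d),np.degrees(np.arctan2(np.hypot(d[0],d[1]),-d[2])),np.degrees(np.arctan2(d[1],d[0])))
E
```

```text
[ 707.93005674 -148.73911905  174.10720348] 0.1023549624375346 [   2.93005674  -88.33911905 -133.59279652] 160.18558134297993 33.48942793182359 -88.10029391214049
```

>>> arm_command --targets '[{"x":0,"y":0,"z":-2,"roll":0},{"x":0,"y":0,"z":-4,"roll":0},{"x":0,"y":0,"z":-6,"roll":0},{"x":0,"y":0,"z":-8,"roll":0},{"x":0,"y":0,"z":-10,"roll":0},{"x":0,"y":0,"z":-12,"roll":0},{"x":0,"y":-1,"z":-12,"roll":0},{"x":0,"y":-1.5,"z":-12,"roll":0}]'

```text
time: 6.77
tool_pos: [704.5, -76.4, 168.6]
tcp_rot: [3.139, 0.0, -1.499]
contact_force: [0.5, -0.4, 0.2]
grip_width: 13.2
```

>>> arm_command --targets '[{"x":0.04,"y":-0.5,"z":0,"roll":0},{"x":0.07,"y":-1,"z":0.1,"roll":0},{"x":0.1,"y":-1.5,"z":0.2,"roll":0},{"x":0.14,"y":-2,"z":0.4,"roll":0},{"x":0.18,"y":-2.5,"z":0.6,"roll":0},{"x":0.21,"y":-3,"z":0.8,"roll":0},{"x":0.21,"y":-3,"z":0.8,"roll":0}]'

```text
time: 7.35
tool_pos: [707.4, -106.8, 178.6]
tcp_rot: [-3.14, -0.001, -1.501]
contact_force: [0.4, 1.8, 0.9]
grip_width: 13.7
```

```bash
python3 - <<'E'
from look import *
b=bot.capture("scene")["img"];a=bot.capture("top")["img"]
o=bot.get_obs();print(o["tool_pos"],o["tcp_rot"],o["contact_force"],o["moment"],o["grip_width"])
crop(b,185,80,160,140,5,"s8.png",1.1);crop(a,210,90,160,120,5,"t8.png")
E
```

```text
[ 707.14967776 -105.81195241  177.78696795] [-3.14134581e+00 -2.63232548e-04 -1.50059691e+00] [0.23049105 1.07611577 0.60829381] [ 0.38500124 -0.15349159  0.02591625] 13.490411935309503
```

View pics/s8.png

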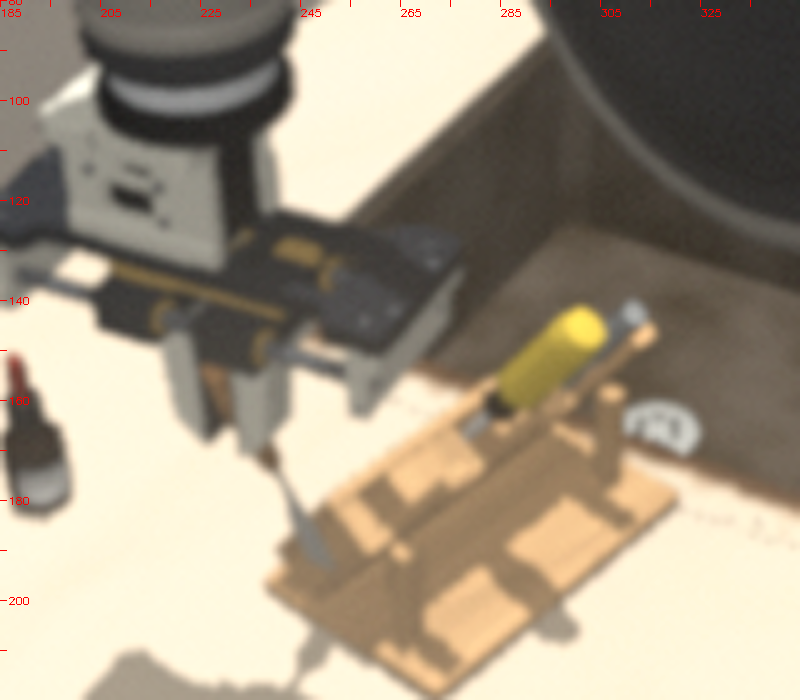

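View pics/t8.png

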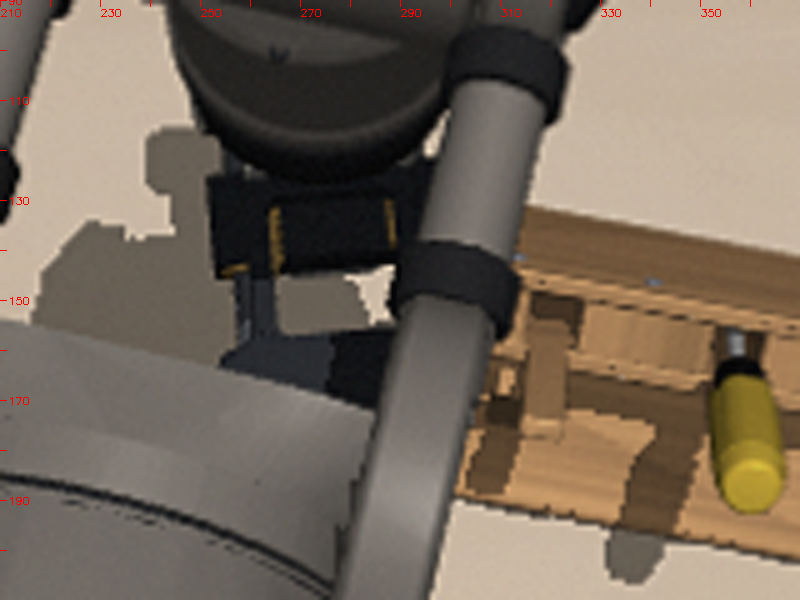

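>>> arm_command --targets '[{"x":0.05,"y":-0.7,"z":0.2,"roll":0},{"x":0.1,"y":-1.4,"z":0.4,"roll":0},{"x":0.15,"y":-2.1,"z":0.6,"roll":0},{"x":0.2,"y":-2.8,"z":0.8,"roll":0},{"x":0.25,"y":-3.5,"z":0.9,"roll":0},{"x":0.3,"y":-4.2,"z":1.0,"roll":0},{"x":0.36,"y":-5,"z":1.1,"roll":0},{"x":0.4,"y":-5.8,"z":1.1,"roll":0}]'

```text
time: 8.12
tool_pos: [711.1, -164.4, 188.8]
tcp_rot: [3.142, -0.0, -1.5]
contact_force: [0.7, 1.8, 0.4]
grip_width: 13.6
```

```bash
python3 - <<'E'
from look import *
b=bot.capture("scene")["img"]
o=bot.get_obs();print(o["tool_pos"],o["tcp_rot"],o["contact_force"],o["moment"],o["grip_width"])
crop(b,185,80,160,140,5,"s9.png",1.1)
E
```

```text
[ 711.03297322 -166.12098928  188.61655847] [-3.14156495e+00 -8.88114449e-04 -1.50173288e+00] [-0.44626771  0.10449907  1.32184166] [ 0.52992739 -0.17781879 -0.05700813] 13.648423550443209
```

View pics/s9.png

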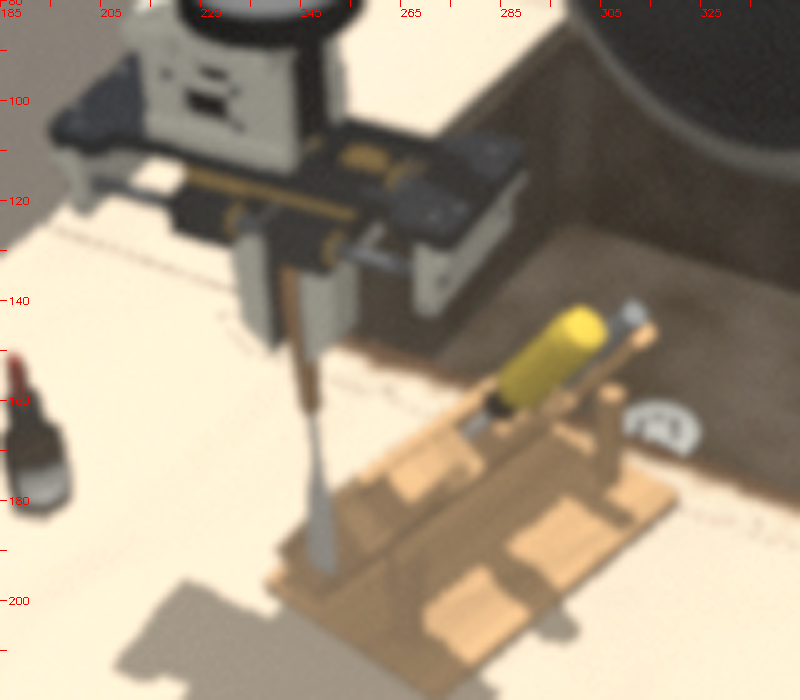

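```bash
cat >> h.py <<'E'
def lean(G,d,uv,ls=range(-10,30,2),L=165):
  for l in ls:
    a=np.radians(l);T=G+L*np.array([np.sin(a)*d[0],np.sin(a)*d[1],-np.cos(a)]);print(l,proj("scene",T).round(1),T.round(0))
E
python3 - <<'E'
from h import *
lean(np.array([711,-166.1,207.6]),(.069,-.998),0)
E
```

```text
-10 [244.1 201.6] [ 709. -138.   45.]
-8 [245.2 200.4] [ 709. -143.   44.]
-6 [246.4 199.2] [ 710. -149.   44.]
-4 [247.5 197.8] [ 710. -155.   43.]
-2 [248.7 196.5] [ 711. -160.   43.]
0 [249.8 195. ] [ 711. -166.   43.]
2 [250.9 193.6] [ 711. -172.   43.]
4 [252.  192.1] [ 712. -178.   43.]
6 [253.1 190.5] [ 712. -183.   44.]
8 [254.1 188.9] [ 713. -189.   44.]
10 [255.2 187.3] [ 713. -195.   45.]
12 [256.2 185.6] [ 713. -200.   46.]
14 [257.2 183.9] [ 714. -206.   48.]
16 [258.2 182.1] [ 714. -211.   49.]
18 [259.2 180.3] [ 715. -217.   51.]
20 [260.2 178.5] [ 715. -222.   53.]
22 [261.1 176.6] [ 715. -228.   55.]
24 [262.  174.8] [ 716. -233.   57.]
26 [262.9 172.8] [ 716. -238.   59.]
28 [263.8 170.9] [ 716. -243.   62.]
```

>>> arm_command --targets '[{"x":0,"y":1,"z":0.3,"roll":0},{"x":0,"y":2.5,"z":1.5,"roll":0},{"x":0,"y":4,"z":3.5,"roll":0},{"x":0,"y":5,"z":5.5,"roll":0},{"x":-1,"y":6.5,"z":7,"roll":0},{"x":-2.5,"y":8,"z":7,"roll":0},{"x":-3,"y":8.5,"z":7,"roll":0},{"x":-3,"y":8.5,"z":7,"roll":0}]'

```text
time: 8.83
tool_pos: [680.3, -75.5, 260.3]
tcp_rot: [-3.141, -0.0, -1.497]
contact_force: [0.2, -0.6, -1.4]
grip_width: 13.3
```

```bash
python3 - <<'E'
from look import *
b=bot.capture("scene")["img"];a=bot.capture("top")["img"]
o=bot.get_obs();print(o["tool_pos"],o["tcp_rot"],o["contact_force"],o["moment"],o["grip_width"])
crop(b,165,100,160,140,5,"s10.png",1.1);crop(a,210,90,160,120,5,"t10.png")
E
```

```text
[681.13291999 -77.86988168 258.87255342] [ 3.14143436e+00 -3.92068443e-04 -1.49926633e+00] [-0.96644266  0.47393303  0.05934351] [ 0.14741914 -0.03178887 -0.01412287] 13.744485249383734
```

View pics/s10.png

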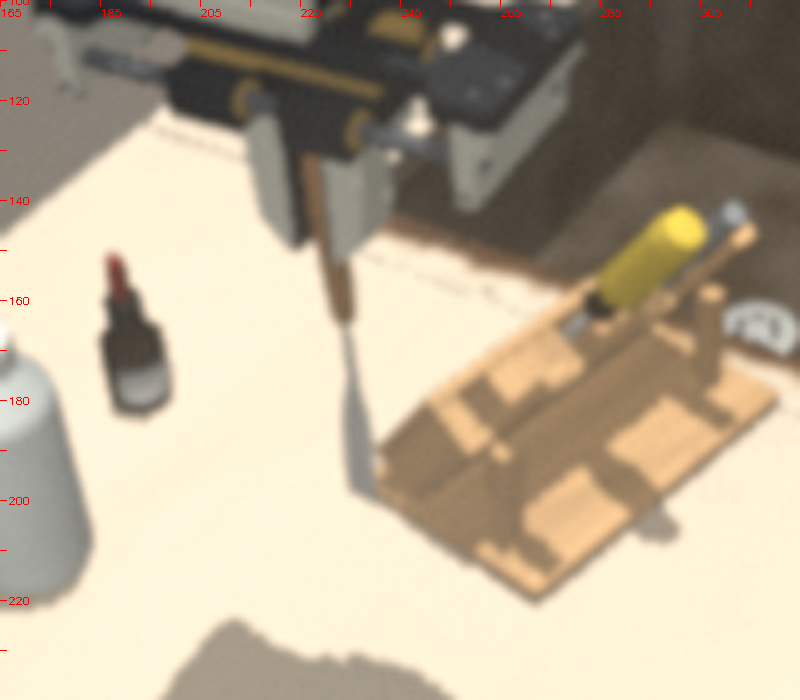

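View pics/t10.png

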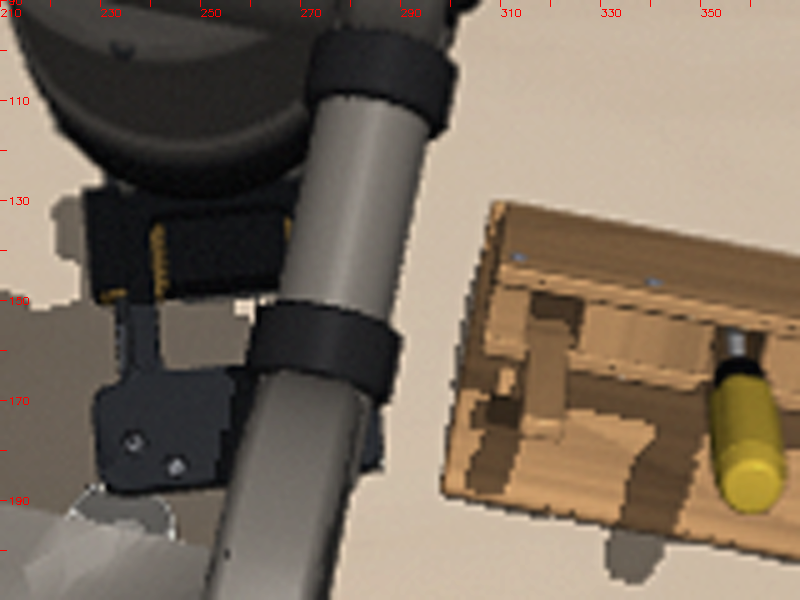

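```bash
python3 - <<'E'
from h import *
G=np.array([681.1,-79.2,278.0])
lean(G,(.069,-.998),0,range(-6,14,2))
f=lambda p:proj("scene",G+165*np.array([p[0],p[1],-np.sqrt(1-p[0]**2-p[1]**2)]))-[237.6,199]
r=least_squares(f,[0,0]);print("free",np.degrees(r.x),165*r.x)
E
```

```text
-6 [233.9 205.3] [680. -62. 114.]
-4 [235.3 203.8] [680. -68. 113.]
-2 [236.6 202.2] [681. -73. 113.]
0 [237.9 200.6] [681. -79. 113.]
2 [239.2 198.9] [681. -85. 113.]
4 [240.5 197.2] [682. -91. 113.]
6 [241.7 195.4] [682. -96. 114.]
8 [243.  193.6] [ 683. -102.  115.]
10 [244.2 191.7] [ 683. -108.  116.]
12 [245.4 189.8] [ 683. -113.  117.]
free [ 1.18095918 -1.33740318] [ 3.40091831 -3.85144467]
```

>>> arm_command --targets '[{"x":-1.5,"y":1.3,"z":0,"roll":0},{"x":-3,"y":2.7,"z":-0.5,"roll":0},{"x":-4.5,"y":4,"z":-1,"roll":0},{"x":-5.8,"y":5.2,"z":-2,"roll":0},{"x":-6.5,"y":5.8,"z":-3,"roll":0},{"x":-6.5,"y":5.8,"z":-3.5,"roll":0},{"x":-6.5,"y":5.8,"z":-3.5,"roll":0},{"x":-6.5,"y":5.8,"z":-3.5,"roll":0}]'

```text
time: 9.6
tool_pos: [616.9, -21.4, 223.3]
tcp_rot: [3.141, -0.0, -1.501]
contact_force: [0.1, -0.7, 0.1]
grip_width: 13.5
```

```bash
python3 - <<'E'
from look import *
b=bot.capture("scene")["img"];a=bot.capture("top")["img"]
o=bot.get_obs();print(o["tool_pos"],o["tcp_rot"],o["contact_force"],o["moment"],o["grip_width"])
crop(b,200,140,110,140,5,"s11.png",0.9);crop(a,190,130,120,100,6,"t11.png")
crop(cv2.imread("pics/scene0.png"),230,235,40,40,12,"s2c.png",.8)
E
```

```text
[617.05676841 -21.35212636 223.88116275] [-3.14080927e+00 -3.52558983e-04 -1.50111957e+00] [ 0.74235333 -0.46239912 -0.02658818] [ 1.85776065e-01  1.43617568e-04 -1.77954600e-02] 13.601416931538717
```

View pics/s11.png

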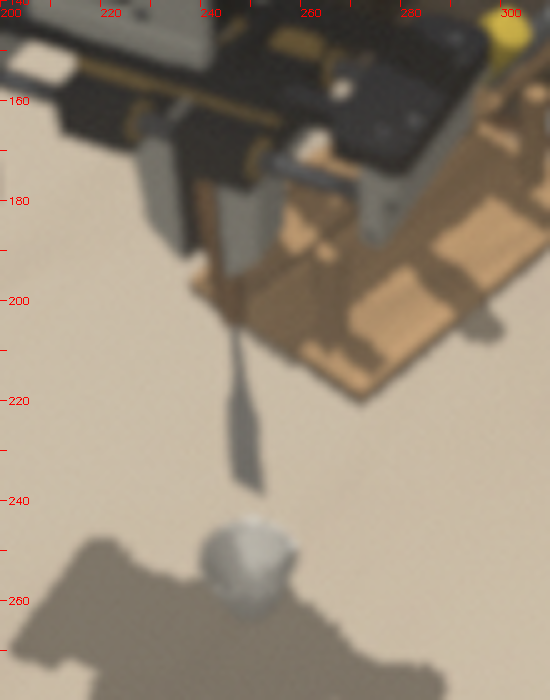

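View pics/s2c.png

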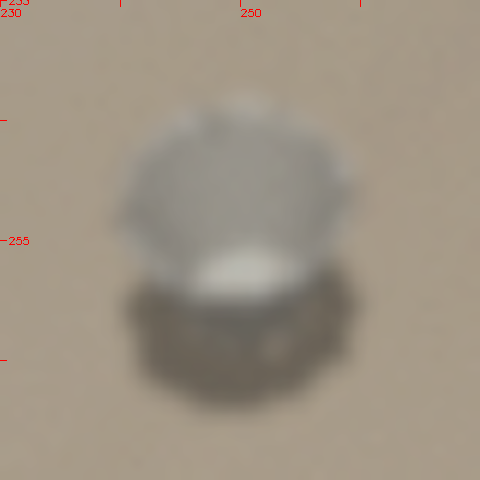

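View pics/t11.png

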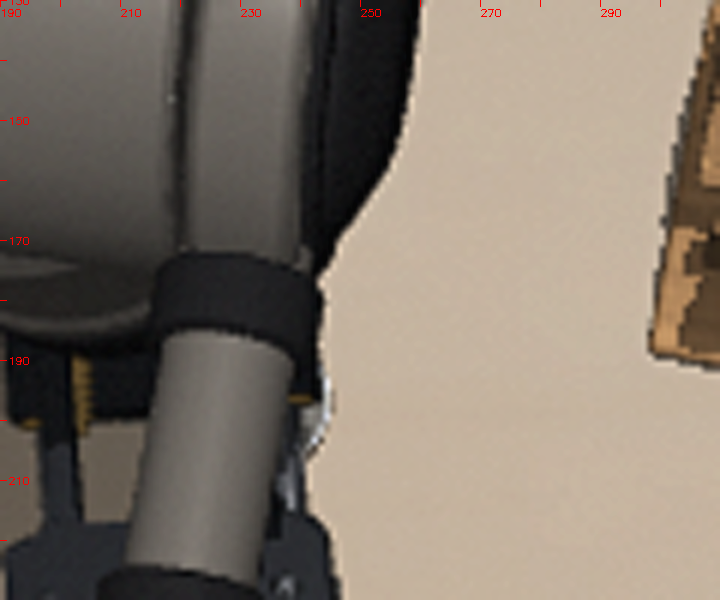

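```bash
python3 - <<'E'
from h import *
from plant import bot
c,e=tri((234.2,196.8),(249.6,251.3));print("mouth tri",c,e, proj("scene",[617.7,-23.5,32]))
o=bot.get_obs();G=o["tool_pos"]+[0,0,19];print(G,o["dq"].round(4))
for L in(160,167):
  f=lambda p:proj("scene",G+L*np.array([p[0],p[1],-np.sqrt(1-p[0]**2-p[1]**2)]))-[249.8,237.6]
  r=least_squares(f,[0,0]);x=r.x;print(L,np.degrees(x),G+L*np.array([x[0],x[1],-np.sqrt(1-x@x)]))
E
```

```text
mouth tri [618.50684427 -23.12922485  32.6356701 ] 0.3707982964093959 [250.5604392  251.59006161]
[617.05676841 -21.35212636 242.88116275] [ 0.002  -0.0075  0.0054 -0.      0.0001  0.0013]
160 [-0.57439273 -0.51153355] [615.4527613  -22.78059751  82.89558017]
167 [ 0.64463752 -2.0705243 ] [618.93569328 -27.38708323  76.00081958]
```

>>> arm_command --targets '[{"x":0,"y":0.2,"z":0,"roll":0},{"x":0,"y":0.2,"z":0,"roll":0},{"x":0,"y":0.2,"z":0,"roll":0},{"x":0,"y":0.2,"z":0,"roll":0},{"x":0,"y":0.2,"z":0,"roll":0},{"x":0,"y":0.2,"z":0,"roll":0}]'

```text
time: 10.2
tool_pos: [616.1, -18.4, 223.7]
tcp_rot: [3.142, -0.0, -1.5]
contact_force: [-0.1, 0.1, -0.1]
grip_width: 13.6
```

```bash
python3 - <<'E'
from look import *
b=bot.capture("scene")["img"]
o=bot.get_obs();print(o["tool_pos"],o["dq"].round(4),o["grip_width"])
cv2.imwrite("pics/s12.png",b)
E
```

```text
[616.10202152 -18.44177333 223.72409908] [ 0.0003 -0.0003  0.0008 -0.0011  0.0021 -0.0011] 13.627504124001302
```

View pics/s12.png

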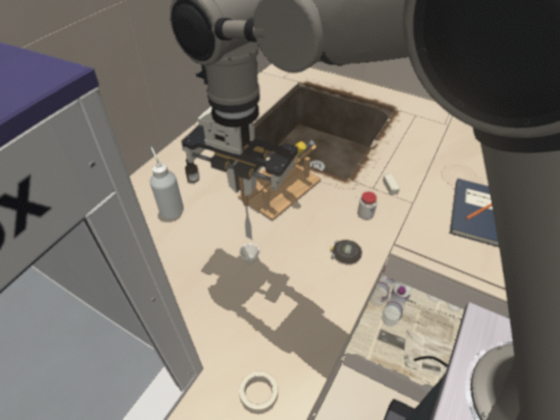

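```bash
python3 - <<'E'
from plant import bot
print(bot.close_job())
E
```

```text
the job is handed in; nothing more can be done
None
```

The spatula is out of the block, upright, and held in the gripper above the crucible's mouth. I handed the job in at about 10 s of the 48 s allowed.

- **How it was done:** I gripped the spatula near handle_mid and drew it up the slope until its tip was about 103 mm over the bench. The moves could not tilt the tool. So I pressed the blade tip against the left side of the fixed block, and the spatula turned in the grip from about 35° lean to nearly vertical. I then carried it over the crucible.
- **Tip position:** the last pixel measurement, taken before a final 2 mm move towards +y, put the tip about 3–5 mm sideways of the mouth centre. It was 76–83 mm over the bench, so roughly 45–50 mm above the rim. The lean was about 2° or less. These figures come from one camera plus an assumed grip-to-tip length of 160–167 mm, because the arm blocked the top camera's view.
- **Crucible position:** the two cameras together put the mouth centre within 1 mm of where I aimed.
- **Grip and stillness:** after that last move the arm was at rest and the opening held at 13.6 mm. I had expected 16 mm across the grip, and did not find out why it was less. The spatula did not visibly slip.
- **Other objects:** in the last picture I saw no shift of the crucible or stopwatch, but I did not measure them. The gripper partly hid the block, though the screwdriver and marker looked unmoved in earlier views after the spatula was out.

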